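# Gauge a dryer adapter ring and sort it

### The arm

A 7-joint arm with a two-finger parallel gripper is mounted at the origin on the work surface. World frame = base frame: x ahead of the robot, y to its left, z up, the work surface at z = 0. Lengths are in m, angles in rad, forces in N, time in s.
With the tool pointing down it reaches from about 0.425 to 0.975 m from the base axis. Payload 16.7 kg.
Tool frame: the origin (TCP) lies midway between the tips of the shut fingers; the grasp point (between the pads) lies 19 mm behind it; z points along the fingers, x is the direction in which the jaws open and shut, and the axes are right-handed (so a half turn about z gives the same grasp; the last joint's range is limited). The gripper opens to 85 mm and grips with 20 to 120 N. Pads are 22 mm wide; open, the fingers measure 114 mm over their backs; the gripper's body (76 mm by 85 mm) begins 54 mm behind the grasp point. The pads swing forward as they close: fully open they stand 13 mm farther back than shut.
Start: joints at [-1.341, 0.426, 0.074, 1.606, -0.034, 1.111, -0.067], TCP at [0.25, 0.627, 0.231] pointing down, gripper open.
Joint ranges: [-2.85, 2.85], [-0.5, 2.14], [-1.23, 1.37], [0.21, 2.46], [-1.02, 4.16], [0.16, 2.05], [-2.73, 2.73]. Speed limits (rad/s): [1.89, 1.89, 2.39, 2.39, 3.01, 3.01, 3.01].

### API

Orientations are given as a unit quaternion [x, y, z, w].
In Python, from bench import r gives the robot as it stands.
- The arm moves only by the shell command python3 -m crank 'ROWS' [FORCE]. ROWS is JSON, a list of rows, each an object of numbers: "ax", "ay", "az": the turn, a rotation vector about the world's x, y, z in degrees; "dx", "dy", "dz": the shift along the world's x, y, z in cm; "grip": the finger opening in cm, from 0 to 8.54. A call has exactly 5 rows; each row is the pose to reach, as a shift and turn from the pose commanded when the call began; what a row does not reach only later rows make up. A row lasts 1/8 s, in which the tool goes at most 62.5 mm and 10.7 degrees, less where a joint would pass 70% of its speed; a pose out of reach is approached as far as the arm can. A call with a gripper value outside its range is refused whole. The fingers move at their own pace and stop on an object; FORCE is the grip in N (left out, the last holds). Time passes only in rows, so rows that repeat a pose let the fingers close, or fill a call up. It gives the time, the measured TCP pose, the force and the opening at its end, in the units of the state.
- r.read_state(): the state, without advancing time (a new reading comes with each control period).
- r.get_image(name): name is "side" or "top"; returns a dict with "frame" (384x512x3 uint8, red, green, blue), "fx", "fy", "cx", "cy" (pixels), "world_to_cam" (4x4, takes a point from world to camera coordinates). Camera axes: x right, y down, z forward; pixel columns grow to the right and rows downward; lengths in m; the calibration is good to about 2 mm. A picture is of the moment at which its call begins. There is no depth.
- r.sign_off(): hands the job in, once; it reports no verdict.
Trained networks look in a picture, given as the dict that the camera call returned (one of the last four; its "shot" number tells which), for a name from the list of things; names that differ only in an ending like _2 or _b are one class to them, and where a whole thing is asked for, a point or a joint stands for the part that bears it (a point fixed in the world has none). Each returns a list of dicts, best first, with "p" (0 to 1); they miss things now and then, are a little off and sometimes report something else, mostly with a low value. They report only what shows in the picture. A call takes as long as a camera call. They do not tell look-alikes from the thing itself.
- r.recognise(picture, target): "extent" ([left, top, width, height] in pixels, round what is visible of it).
The state is a dict: "time_s": time; "q": joint angles; "qd": joint speeds; "effort": joint torques, N m; "tcp_pos": TCP position; "orientation": TCP orientation; "wrist_force": force on the tool from outside, world axes, zero at the start; "ft_torque": the same for the moment, N m; "opening": opening from 0.0 (shut) to 1.0 (fully open).
Only numpy, scipy, OpenCV 4.12 (cv2) and the standard library are available. Lean on these libraries where they do the work, as an engineer would, in place of code of your own. Each camera call takes 0.05 s, during which the arm holds its last target. There are 200 camera calls.

### The job

Take the adapter ring that lies on the white card, slide it down the stepped tapered gauge until it stops and let go so that it sits level there (lower it, do not drop it), and see which step it stopped on. If it rests on the upper step, above the part with one line, lay it flat in the tray with one bar; if on the middle step, above the part with two lines, lay it flat in the tray with two bars; if it goes right down to the bottom flange it is worn out and goes in the grey waste bin. Leave the other two rings and everything else on the worktop where they are.

Things in the scene. Friction and masses are not known exactly. Their poses are not given: they have to be found in the camera images.
- ring_a: black plastic hair-dryer adapter ring, a plain short tube, 58 mm outside diameter, 22 mm high, about 40 g, lying flat. All three rings are alike outside; their bores (28, 37 or 46 mm) differ and which ring has which is not told: the gauge tells it. Origin: centre of its underside, z up along its axis.
- ring_b: black plastic hair-dryer adapter ring, a plain short tube, 58 mm outside diameter, 22 mm high, about 40 g, lying flat. All three rings are alike outside; their bores (28, 37 or 46 mm) differ and which ring has which is not told: the gauge tells it. Origin: centre of its underside, z up along its axis.
- ring_c: black plastic hair-dryer adapter ring, a plain short tube, 58 mm outside diameter, 22 mm high, about 40 g, lying flat. All three rings are alike outside; their bores (28, 37 or 46 mm) differ and which ring has which is not told: the gauge tells it. Origin: centre of its underside, z up along its axis.
- card: blank white paper card, 100 x 100 mm, 0.6 mm thick, fixed flat on the worktop; exactly one ring lies on its middle and that is the ring to gauge (the other two lie elsewhere, at least 80 mm away). Origin: its centre.
- gauge: bare aluminium stepped taper fixed upright, 86 mm high: round foot 100 mm across, 8 mm high; neck 40 mm across; flange 52 mm across; then lower taper (two black lines), middle taper (one black line) and nose, 10 mm across at the tip, with a flat step where each begins. A seated ring has about 1 mm play all round. Origin: centre of the foot's underside; z up its axis.
- gauge_upper (a point): on the gauge's axis at the upper step, 60 mm up. Above it the nose narrows from 26 mm across to 10 mm at the tip; a ring of 28 mm bore comes to rest with its underside here.
- gauge_middle (a point): on the gauge's axis at the middle step, 45 mm up. Above it the middle taper narrows from 35 to 30.6 mm across; a ring of 37 mm bore comes to rest with its underside here.
- gauge_flange (a point): on the gauge's axis at the flat top of the flange, 30 mm up. Above it the lower taper narrows from 44 to 39.6 mm across; a ring of 46 mm bore (worn out) comes to rest with its underside here.
- tray_one: fixed square steel tray, 120 x 120 mm outside, walls 4 mm thick and 14 mm high, floor 4 mm thick, one black bar painted on its floor. It may stand on either of two places, so go by its marks or name. Origin: centre of its underside; z up, the bars run along its y.
- tray_two: fixed square steel tray, 120 x 120 mm outside, walls 4 mm thick and 14 mm high, floor 4 mm thick, two parallel black bars painted on its floor. It may stand on either of two places, so go by its marks or name. Origin: centre of its underside; z up, the bars run along its y.
- bin: fixed open waste bin of grey plastic, 150 mm (its x) by 130 mm (its y), 85 mm high, walls and floor 4 mm. Origin: centre of its underside, z up.
- guard_wide: black clipper guard comb, 48 x 40 x 14 mm, a bystander. Origin: centre of its underside.
- guard_narrow: black clipper guard comb, 36 x 40 x 14 mm, a bystander. Origin: centre of its underside.
- clipper: cordless hair clipper lying down, about 175 x 44 x 38 mm along its x, a bystander. Origin: near its middle, on its underside.
- lotion: blue bottle, 60 mm across, 130 mm high, a bystander. Origin: centre of its foot.
- wax_jar: white jar with a metal lid, 64 mm across, 40 mm high, a bystander. Origin: centre of its foot.
- neck_brush: neck brush standing on its dark wooden handle, white bristles up, 54 mm across, 123 mm high, a bystander. Origin: centre of its foot.
- comb: white comb lying flat, 180 x 31 x 4 mm along its x, a bystander. Origin: near its middle, on its underside.
There are look-alikes about, which are no part of the job. Leave any yellow look-alike of the ring_c alone. Leave any yellow look-alike of the tray_two alone.

How it is judged:
On the way:
1. a ring sits level on the gauge, fully down on the step that fits its bore, at rest and let go by the fingers (((horizontal distance between ring_a and gauge below 0.004 m and z of ring_a in the frame of gauge between 0.057 and 0.063 m and angle between ring_a's own z axis and vertical below 0.08 rad and linear speed of ring_a below 0.03 m/s and contact force between the fingers and ring_a below 0.3 N) or (horizontal distance between ring_b and gauge below 0.004 m and z of ring_b in the frame of gauge between 0.042 and 0.048 m and angle between ring_b's own z axis and vertical below 0.08 rad and linear speed of ring_b below 0.03 m/s and contact force between the fingers and ring_b below 0.3 N) or (horizontal distance between ring_c and gauge below 0.004 m and z of ring_c in the frame of gauge between 0.027 and 0.033 m and angle between ring_c's own z axis and vertical below 0.08 rad and linear speed of ring_c below 0.03 m/s and contact force between the fingers and ring_c below 0.3 N))), for 0.25 s.
At the end, for the whole second after the job is handed in: The card's ring, released and at rest, is where its step sends it: upper: tray_one, middle: tray_two (flat on the floor within 5 mm and 0.12 rad, centre within 32 mm of the tray's along each side), flange: inside the bin. The other rings are within 30 mm of their starts (((x of ring_a in the frame of tray_one between -0.032 and 0.032 m and y of ring_a in the frame of tray_one between -0.032 and 0.032 m and z of ring_a in the frame of tray_one below 0.009 m and angle between ring_a's own z axis and vertical below 0.12 rad and linear speed of ring_a below 0.02 m/s and contact force between the fingers and ring_a below 0.3 N and distance of each of ring_b, ring_c from where it was at the start of the episode below 0.03 m and horizontal distance between each of ring_b, ring_c and card above 0.06 m) or (x of ring_b in the frame of tray_two between -0.032 and 0.032 m and y of ring_b in the frame of tray_two between -0.032 and 0.032 m and z of ring_b in the frame of tray_two below 0.009 m and angle between ring_b's own z axis and vertical below 0.12 rad and linear speed of ring_b below 0.02 m/s and contact force between the fingers and ring_b below 0.3 N and distance of each of ring_a, ring_c from where it was at the start of the episode below 0.03 m and horizontal distance between each of ring_a, ring_c and card above 0.06 m) or (x of ring_c in the frame of bin between -0.07 and 0.07 m and y of ring_c in the frame of bin between -0.06 and 0.06 m and z of ring_c in the frame of bin below 0.065 m and linear speed of ring_c below 0.02 m/s and contact force between the fingers and ring_c below 0.3 N and distance of each of ring_a, ring_b from where it was at the start of the episode below 0.03 m and horizontal distance between each of ring_a, ring_b and card above 0.06 m))); the robot touches nothing.
It fails at once if a ring was let fall down the gauge: moving faster than 0.5 m/s around it without being held ((horizontal distance between ring_a and gauge below 0.03 m and z of ring_a in the frame of gauge below 0.1 m and contact force between the fingers and ring_a below 0.3 N and linear speed of ring_a above 0.5 m/s) or (horizontal distance between ring_b and gauge below 0.03 m and z of ring_b in the frame of gauge below 0.1 m and contact force between the fingers and ring_b below 0.3 N and linear speed of ring_b above 0.5 m/s) or (horizontal distance between ring_c and gauge below 0.03 m and z of ring_c in the frame of gauge below 0.1 m and contact force between the fingers and ring_c below 0.3 N and linear speed of ring_c above 0.5 m/s)).
It fails at once if a bystander was pushed more than 40 mm from its place (distance of any of guard_wide, guard_narrow, clipper, lotion, wax_jar, neck_brush, comb from where it was at the start of the episode above 0.04 m).
It also fails if it takes over 48 s, if anything falls off the work surface, if the arm or the gripper's body presses on something with over 40 N, if the wrist force passes 120 N, or if a joint passes its speed limit or range.

## Working session

There is one attempt and no reset: what is moved stays moved. The work goes in short steps, Python scripts to look and compute and a shell command to move; the robot and the scene stay as the last step left them, time stands still between calls to the robot, and variables do not carry over. Pictures are saved under pics/ and viewed, about 8 in all and at most 12, crops included, and the job is handed in when it is done.

```bash
mkdir -p pics; ls; cat > h.py <<'E'
import numpy as np, cv2
from bench import r
def ray(im,u,v):
    T=np.array(im["world_to_cam"]);R=T[:3,:3];c=-R.T@T[:3,3]
    d=R.T@np.array([(u-im["cx"])/im["fx"],(v-im["cy"])/im["fy"],1.]);return c,d
def at(im,u,v,z):
    c,d=ray(im,u,v);return c+d*(z-c[2])/d[2]
def px(im,p):
    T=np.array(im["world_to_cam"]);q=T[:3,:3]@np.array(p)+T[:3,3]
    return np.array([im["fx"]*q[0]/q[2]+im["cx"],im["fy"]*q[1]/q[2]+im["cy"]])
def save(im,n,crop=None,s=1):
    f=im["frame"][:,:,::-1]
    if crop: a,b,w,h=crop; f=f[b:b+h,a:a+w]
    cv2.imwrite("pics/"+n,cv2.resize(f,None,fx=s,fy=s,interpolation=cv2.INTER_CUBIC))
E
python3 - <<'E'
from h import *
np.set_printoptions(precision=3,suppress=True)
t=r.get_image("top");s=r.get_image("side")
save(t,"t0.png",None,1.5);save(s,"s0.png",None,1.5)
for n,im in(("top",t),("side",s)):
    T=np.array(im["world_to_cam"]);print(n,"cam",-T[:3,:3].T@T[:3,3],im["fx"])
    for k in["ring_a","card","gauge","tray_one","tray_two","bin"]:
        print(n,k,[(np.round(d["extent"]).tolist(),round(d["p"],2),at(im,d["extent"][0]+d["extent"][2]/2,d["extent"][1]+d["extent"][3]/2,0)[:2]) for d in r.recognise(im,k)[:5]])
print(r.read_state())
E
```

```text
pics
top cam [0.459 0.047 1.237] 413.0810489048086
top ring_a [([312.0, 223.0, 23.0, 18.0], 0.8, array([ 0.473, -0.149])), ([308.0, 275.0, 19.0, 19.0], 0.72, array([ 0.32 , -0.135])), ([326.0, 172.0, 20.0, 17.0], 0.71, array([ 0.629, -0.186])), ([296.0, 162.0, 20.0, 21.0], 0.6, array([ 0.653, -0.095])), ([233.0, 196.0, 36.0, 34.0], 0.51, array([0.522, 0.069]))]
top card [([306.0, 212.0, 41.0, 44.0], 0.6, array([ 0.469, -0.158]))]
top gauge [([231.0, 200.0, 34.0, 28.0], 0.86, array([0.521, 0.077]))]
top tray_one []
top tray_two [([156.0, 270.0, 44.0, 47.0], 0.73, array([0.281, 0.276])), ([234.0, 197.0, 33.0, 33.0], 0.51, array([0.521, 0.071])), ([315.0, 226.0, 19.0, 15.0], 0.41, array([ 0.47 , -0.152]))]
top bin [([377.0, 178.0, 55.0, 57.0], 0.97, array([ 0.558, -0.392])), ([235.0, 195.0, 37.0, 36.0], 0.7, array([0.523, 0.061]))]
side cam [ 0.078 -0.675  0.769] 374.9326424671439
side ring_a [([209.0, 274.0, 25.0, 19.0], 0.88, array([ 0.329, -0.134])), ([318.0, 236.0, 19.0, 21.0], 0.72, array([ 0.64 , -0.179])), ([258.0, 172.0, 15.0, 15.0], 0.62, array([0.665, 0.173])), ([262.0, 249.0,
[... 346 characters left out ...]
32.0], 0.88, array([0.474, 0.256]))]
side tray_two [([120.0, 182.0, 54.0, 39.0], 0.7, array([0.282, 0.271])), ([212.0, 152.0, 43.0, 26.0], 0.61, array([0.616, 0.306]))]
side bin [([310.0, 257.0, 96.0, 91.0], 0.57, array([ 0.581, -0.357]))]
{'time_s': 0.7, 'q': array([-1.341,  0.426,  0.074,  1.606, -0.034,  1.111, -0.067]), 'qd': array([-0.002,  0.   ,  0.001, -0.001, -0.   , -0.   , -0.001]), 'effort': array([ -0.001, -94.929,   3.756, -46.381,   0.019,   0.002,  -0.   ]), 'tcp_pos': array([0.25 , 0.627, 0.231]), 'orientation': array([ 0.828,  0.561, -0.   , -0.   ]), 'wrist_force': array([-0.356, -1.448, -0.332]), 'ft_torque': array([-0.025,  0.016,  0.026]), 'opening': 0.9984438229653191}
```

View pics/t0.png

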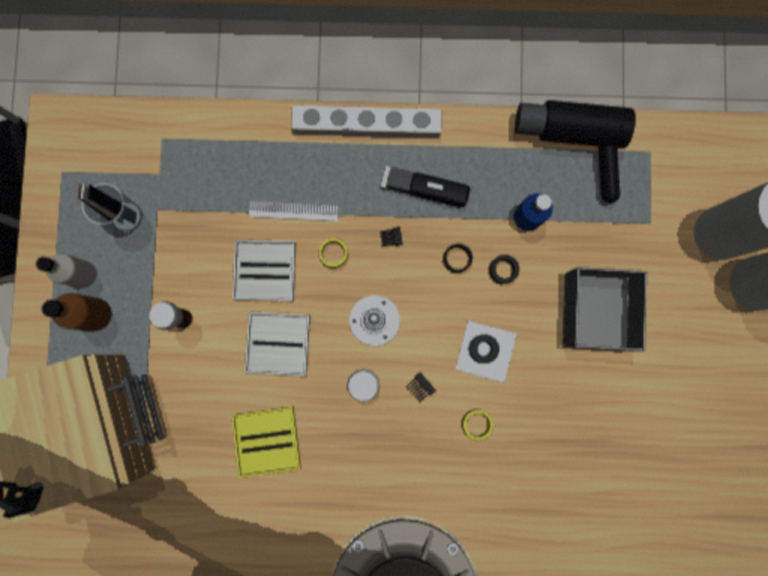

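View pics/s0.png

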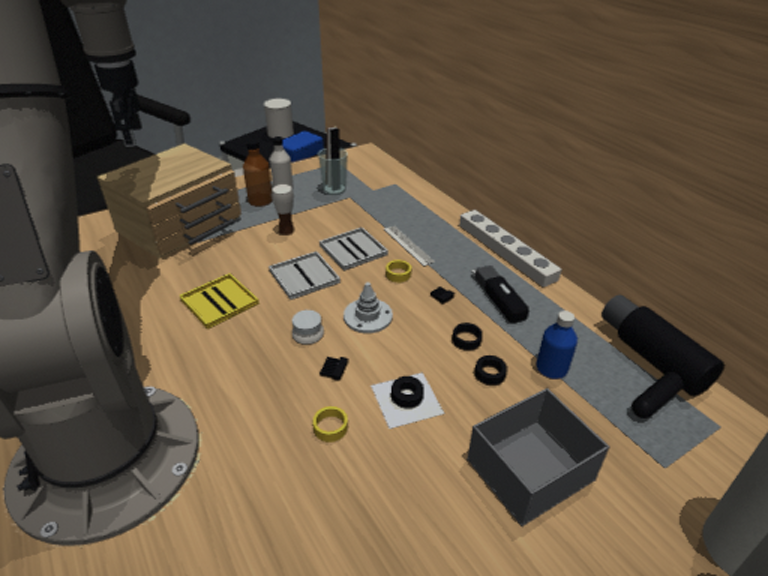

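The top view shows the card's ring at (323,232), the gauge at (249,214), the one-bar tray at (186,229), the two-bar tray at (177,180) and the bin at (403,206), all in unscaled pixels. The yellow tray and the yellow rings are look-alikes. The ring's hole looks small. Next I fit the silhouettes in both views.

```bash
cat >> h.py <<'E'
from scipy.optimize import minimize
A=np.linspace(0,2*np.pi,72,endpoint=False)
def hull(im,x,y,rad,z0,z1):
    P=[px(im,[x+rad*np.cos(a),y+rad*np.sin(a),z]) for z in(z0,z1) for a in A]
    return cv2.convexHull(np.float32(P))
def fitdisc(im,mask,x,y,rad,z0,z1):
    # match filled projected outline to blurred mask, 4x supersampled
    K=4;m=cv2.resize(mask.astype(np.float32),None,fx=K,fy=K,interpolation=cv2.INTER_LINEAR)
    def cost(p):
        q=np.zeros_like(m);h=(hull(im,p[0],p[1],rad,z0,z1)+.5)*K-.5
        cv2.fillPoly(q,[np.int32(np.round(h*16))],1.,shift=4);return np.abs(q-m).sum()/K/K
    best=minimize(cost,[x,y],method="Nelder-Mead",options=dict(initial_simplex=[[x,y],[x+.006,y],[x,y+.006]],xatol=1e-4,fatol=.01))
    return best.x,best.fun,m.sum()/16
def blob(mask,u,v):
    # filled outline of the mask component nearest to u,v
    c,_=cv2.findContours(mask.astype(np.uint8),cv2.RETR_EXTERNAL,cv2.CHAIN_APPROX_NONE)
    c=[k for k in c if cv2.contourArea(k)>40]
    k=max(c,key=lambda k:cv2.pointPolygonTest(k,(float(u),float(v)),True))
    o=np.zeros(mask.shape,np.uint8);cv2.drawContours(o,[k],-1,1,-1);return o,k
E
cat > m.py <<'E'
from h import *
np.set_printoptions(precision=4,suppress=True)
for n in("top","side"):
    im=r.get_image(n);f=im["frame"];hsv=cv2.cvtColor(f,cv2.COLOR_RGB2HSV);V=hsv[...,2];S=hsv[...,1]
    m,_=blob(V<90,*px(im,[.473,-.153,.022]));print(n,"ring",fitdisc(im,m,.473,-.153,.029,.0006,.0226))
    m,_=blob((S<60)&(V>90),*px(im,[.52,.07,.008]));print(n,"gauge foot",fitdisc(im,m,.52,.073,.05,0,.008),cv2.boundingRect(m))
    for k,g,z in(("card",(.469,-.158),.0006),("t1",(.475,.256),.014),("t2",(.62,.3),.014)):
        gg=px(im,[*g,z]) if k=="card" else px(im,[*g,.004])
        m,c=blob(((S<60)&(V>110)) if k=="card" else S<75,*gg)
        b=cv2.boxPoints(cv2.minAreaRect(c)) if n=="top" else cv2.approxPolyDP(c,4,True)[:,0]
        P=np.array([at(im,*p,z)[:2] for p in b]);print(n,k,P.mean(0),P.tolist() and np.linalg.norm(np.diff(P,axis=0),axis=1),"yaw",np.degrees(np.arctan2(*(P[1]-P[0])[::-1])))
    print(V[int(px(im,[.473,-.153,.022])[1])-14:][:28,int(px(im,[.473,-.153,.022])[0])])
E
python3 m.py
```

```text
top ring (array([ 0.473 , -0.1432]), np.float64(32.92578125), np.float32(305.0))
top gauge foot (array([0.5233, 0.0728]), np.float64(38.13671875), np.float32(914.0)) (233, 197, 34, 34)
top card [ 0.4684 -0.1499] [0.1035 0.1011 0.1033] yaw -12.959231703347019
top t1 [0.4713 0.2627] [0.1224 0.124  0.1223] yaw -0.3868480259361115
top t2 [0.6159 0.2961] [0.123  0.1204 0.122 ] yaw -88.3487026071556
[172 178 177 175 155 103  52  47  45  41  45  95 142 168 171 168 148 111
  66  43  48  47  46  66 133 170 175 179]
side ring (array([ 0.4707, -0.1457]), np.float64(44.783203125), np.float32(384.0))
side gauge foot (array([0.5241, 0.074 ]), np.float64(137.52734375), np.float32(643.0)) (229, 188, 33, 34)
side card [ 0.4739 -0.1443] [0.0237 0.0319 0.0417 0.0272 0.0386 0.0491 0.0432 0.0969 0.0981] yaw 166.46442759155235
side t1 [0.467  0.2518] [0.1197 0.1312 0.1153] yaw 174.79411458210106
side t2 [0.6136 0.2923] [0.1178 0.1135 0.1287] yaw 92.12706408597248
[165 163 164 166 165 130  22  22  23  24  11   8  10   8  39 129 182 163
  23  23  23  21  17  11  10  13  30 105]
```

```bash
python3 -m crank '[{"dx":4,"dy":-4,"az":-10},{"dx":8,"dy":-9,"az":-20},{"dx":12,"dy":-14,"az":-30},{"dx":15,"dy":-19,"az":-40},{"dx":17,"dy":-24,"az":-50}]' 40; python3 -m crank '[{"dx":2,"dy":-5,"az":-8},{"dx":3.5,"dy":-11,"az":-16},{"dx":4.5,"dy":-17,"az":-24},{"dx":5,"dy":-23,"az":-32},{"dx":5.2,"dy":-29,"az":-35}]'
```

```text
schema error: expected keys ax, ay, az, dx, dy, dz, grip
schema error: expected keys ax, ay, az, dx, dy, dz, grip
```

```bash
python3 -m crank '[{"dx":4,"dy":-4,"dz":0,"ax":0,"ay":0,"az":-10,"grip":8.5},{"dx":8,"dy":-9,"dz":0,"ax":0,"ay":0,"az":-20,"grip":8.5},{"dx":12,"dy":-14,"dz":0,"ax":0,"ay":0,"az":-30,"grip":8.5},{"dx":15,"dy":-19,"dz":0,"ax":0,"ay":0,"az":-40,"grip":8.5},{"dx":17,"dy":-24,"dz":0,"ax":0,"ay":0,"az":-50,"grip":8.5}]' 40; python3 -m crank '[{"dx":2,"dy":-5,"dz":0,"ax":0,"ay":0,"az":-8,"grip":8.5},{"dx":3.5,"dy":-11,"dz":0,"ax":0,"ay":0,"az":-16,"grip":8.5},{"dx":4.5,"dy":-17,"dz":0,"ax":0,"ay":0,"az":-24,"grip":8.5},{"dx":5,"dy":-23,"dz":0,"ax":0,"ay":0,"az":-32,"grip":8.5},{"dx":5.2,"dy":-29,"dz":0,"ax":0,"ay":0,"az":-35,"grip":8.5}]'
```

```text
time_s: 1.42
tcp_pos: [0.421, 0.385, 0.2315]
orientation: [0.988, 0.155, 0.0, -0.0]
wrist_force: [1.3, -0.4, 0.6]
opening: 0.995
time_s: 2.05
tcp_pos: [0.4717, 0.0952, 0.2315]
orientation: [0.989, -0.147, 0.0, -0.0]
wrist_force: [1.7, 0.7, 0.1]
opening: 0.995
```

```bash
python3 -m crank '[{"dx":0,"dy":-6,"dz":0,"ax":0,"ay":0,"az":0,"grip":8.5},{"dx":0,"dy":-12,"dz":-1,"ax":0,"ay":0,"az":0,"grip":8.5},{"dx":0,"dy":-18,"dz":-4,"ax":0,"ay":0,"az":0,"grip":8.5},{"dx":0,"dy":-24,"dz":-8,"ax":0,"ay":0,"az":0,"grip":8.5},{"dx":0,"dy":-24,"dz":-13,"ax":0,"ay":0,"az":0,"grip":8.5}]'
python3 - <<'E'
from h import *
s=r.get_image("side");t=r.get_image("top")
a=s["frame"][160:352,160:416];b=t["frame"][136:328,200:456]
cv2.imwrite("pics/p3.png",cv2.resize(np.vstack([a,b])[:,:,::-1],None,fx=2,fy=1.5) if 0 else cv2.resize(np.hstack([a,b])[:,:,::-1],None,fx=1.5625,fy=1.5625,interpolation=cv2.INTER_CUBIC))
E
```

```text
time_s: 2.68
tcp_pos: [0.4728, -0.1462, 0.1015]
orientation: [0.989, -0.147, 0.002, 0.0]
wrist_force: [2.1, 1.4, -0.9]
opening: 0.999
```

View pics/p3.png

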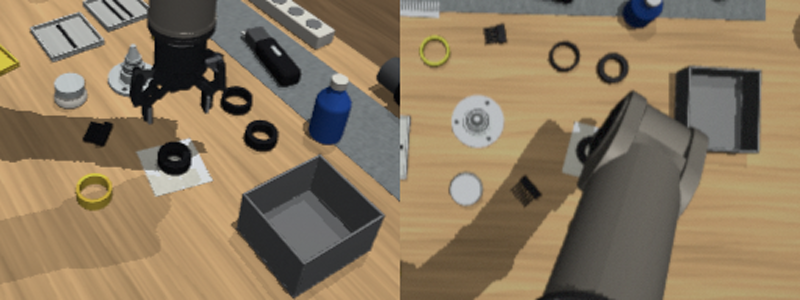

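The gripper stands squarely over the card's ring, which is at (174,157) in the left crop, with nothing near the fingers. I lower it and grip.

```bash
python3 -m crank '[{"dx":0,"dy":0.1,"dz":-4,"ax":0,"ay":0,"az":0,"grip":8},{"dx":0,"dy":0.1,"dz":-7.5,"ax":0,"ay":0,"az":0,"grip":7.5},{"dx":0,"dy":0.1,"dz":-9.8,"ax":0,"ay":0,"az":0,"grip":7},{"dx":0,"dy":0.1,"dz":-9.8,"ax":0,"ay":0,"az":0,"grip":6.5},{"dx":0,"dy":0.1,"dz":-9.8,"ax":0,"ay":0,"az":0,"grip":5.4}]' 30; python3 -m crank '[{"dx":0,"dy":0,"dz":0,"ax":0,"ay":0,"az":0,"grip":5},{"dx":0,"dy":0,"dz":0,"ax":0,"ay":0,"az":0,"grip":5},{"dx":0,"dy":0,"dz":0.5,"ax":0,"ay":0,"az":0,"grip":5},{"dx":0,"dy":0,"dz":2,"ax":0,"ay":0,"az":0,"grip":5},{"dx":0,"dy":0,"dz":5,"ax":0,"ay":0,"az":0,"grip":5}]'
```

```text
time_s: 3.4
tcp_pos: [0.4726, -0.1414, 0.0052]
orientation: [0.989, -0.145, 0.001, -0.001]
wrist_force: [-1.2, 0.8, 1.6]
opening: 0.658
time_s: 4.03
tcp_pos: [0.4712, -0.1419, 0.0544]
orientation: [0.989, -0.145, -0.001, 0.0]
wrist_force: [-0.2, -0.2, 0.2]
opening: 0.653
```

```bash
python3 -m crank '[{"dx":0,"dy":0,"dz":5,"ax":0,"ay":0,"az":0,"grip":5},{"dx":1.5,"dy":6,"dz":7.5,"ax":0,"ay":0,"az":0,"grip":5},{"dx":3,"dy":12,"dz":7.5,"ax":0,"ay":0,"az":0,"grip":5},{"dx":4.6,"dy":17,"dz":7.5,"ax":0,"ay":0,"az":0,"grip":5},{"dx":5.1,"dy":19.5,"dz":7.5,"ax":0,"ay":0,"az":0,"grip":5}]'; python3 -m crank '[{"dx":0,"dy":1,"dz":0,"ax":0,"ay":0,"az":0,"grip":5},{"dx":0,"dy":2,"dz":0,"ax":0,"ay":0,"az":0,"grip":5},{"dx":0,"dy":2,"dz":0,"ax":0,"ay":0,"az":0,"grip":5},{"dx":0,"dy":2,"dz":0,"ax":0,"ay":0,"az":0,"grip":5},{"dx":0,"dy":2,"dz":0,"ax":0,"ay":0,"az":0,"grip":5}]'
python3 - <<'E'
from h import *
s=r.get_image("side");t=r.get_image("top")
u,v=px(s,[.523,.073,.07]);u2,v2=px(t,[.523,.073,.09]);print(u,v,u2,v2)
u,v,u2,v2=map(int,(u,v,u2,v2))
f=lambda im,u,v:cv2.resize(im["frame"][v-30:v+30,u-40:u+40,::-1],None,fx=5,fy=5,interpolation=cv2.INTER_CUBIC)
cv2.imwrite("pics/p4.png",np.hstack([cv2.convertScaleAbs(f(s,u,v),alpha=1.8,beta=20),f(t,u2,v2)]))
E
```

```text
time_s: 4.65
tcp_pos: [0.5233, 0.0566, 0.1296]
orientation: [0.99, -0.144, 0.001, -0.0]
wrist_force: [-0.7, -0.6, -0.3]
opening: 0.654
time_s: 5.28
tcp_pos: [0.5226, 0.0723, 0.1283]
orientation: [0.989, -0.146, -0.0, 0.0]
wrist_force: [-0.5, 0.4, -0.6]
opening: 0.656
244.6816191790271 192.60384990875352 248.68411554056533 211.74450294132095
```

View pics/p4.png

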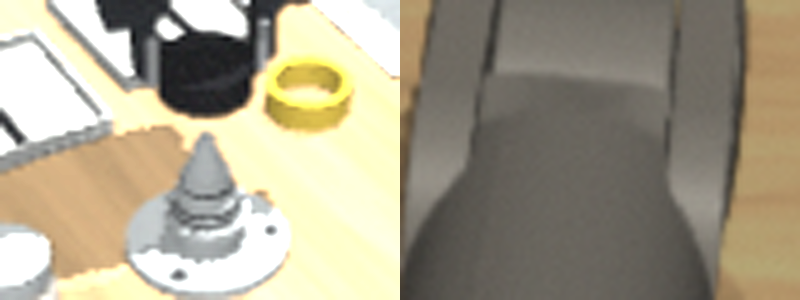

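The ring hangs level, its centre directly above the gauge tip in the side view (crop columns about 205 and 206). The top view is blocked by the arm. I fit the ring's lower edge and the gauge in the side view.

```bash
cat > n.py <<'E'
from h import *
np.set_printoptions(precision=4,suppress=True)
from scipy.optimize import least_squares
from scipy.ndimage import map_coordinates
im=r.get_image("side");V=cv2.cvtColor(im["frame"],cv2.COLOR_RGB2GRAY).astype(float)
st=r.read_state();z=st["tcp_pos"][2]-.0046
def edge(u,v,d,thr,dark_in=True):  # first crossing outward from u,v along d
    s=np.arange(0,14,.1);g=map_coordinates(V,[v+d[1]*s,u+d[0]*s],order=1)
    k=np.argmax(g>thr);return (u+d[0]*s[k],v+d[1]*s[k])
c=px(im,[*st["tcp_pos"][:2],z+.004])
E=[edge(*c,(np.sin(a),np.cos(a)),70) for a in np.radians(np.arange(-65,66,6))]
def res(p):
    h=hull(im,p[0],p[1],.029,z,z+.022)
    return [cv2.pointPolygonTest(h,(float(a),float(b)),True) for a,b in E]
f=least_squares(res,st["tcp_pos"][:2],diff_step=1e-3,loss="soft_l1",f_scale=.5);print("ring",f.x,"tcp",st["tcp_pos"],np.array(f.fun).round(1))
m=cv2.cvtColor(im["frame"],cv2.COLOR_RGB2HSV)
# gauge tip: narrow bright object -> compare; foot fit by low saturation
for S in(35,50,70,90):
    k,_=blob((m[...,1]<S)&(m[...,2]>60),*px(im,[.523,.05,.008]));k[:int(px(im,[.523,.073,.03])[1])]=0
    def cost(p):
        q=np.zeros(k.shape,np.uint8);cv2.fillPoly(q,[np.int32(np.round(hull(im,*p,.05,0,.008)*16))],1,shift=4);q[:int(px(im,[.523,.073,.03])[1])]=0
        return np.abs(q.astype(float)-k).sum()
    b=min(((cost((x,y)),x,y) for x in np.arange(.517,.531,.001) for y in np.arange(.066,.081,.001)));print(S,k.sum(),b)
print("tip pred",px(im,[.5235,.073,.086]))
u,v=map(int,px(im,[.5235,.073,.086]).round());print(m[v-4:v+10,u-8:u+9,1])
E
python3 n.py
```

```text
ring [0.521  0.0701] tcp [0.5226 0.0727 0.1283] [ 0.1  0.2  0.1  0.  -0.   0.   0.1  0.1 -0.3 -0.2 -0.1 -0.1 -0.1 -0.
  0.  -0.  -0.  -0.1  0.   0.1  0.2  0.2]
35 540 (np.float64(29.0), np.float64(0.525), np.float64(0.07400000000000001))
50 555 (np.float64(19.0), np.float64(0.524), np.float64(0.07400000000000001))
70 566 (np.float64(12.0), np.float64(0.524), np.float64(0.07400000000000001))
90 581 (np.float64(8.0), np.float64(0.523), np.float64(0.07300000000000001))
tip pred [244.7906 188.3197]
[[105 105 104 109  96  43  54  54  38  78  80 106 113 107 107 107 107]
 [108 109 106 108 107 105 105  99 107 104 105 106 107 106 107 108 107]
 [105 106 107 108 108 106 106 108 109 109 109 109 106 107 106 108 108]
 [107 109 107 108 108 107 108 106 105 108 109 109 108 107 108 108 108]
 [110 108 105 108 108 108 101  62  54  88 107 107 108 107 108 108 108]
 [108 107 110 107 108 104  79  10  10  33  92 108 109 108 107 108 107]
 [108 109 110 108 107  99  24  12   6  27  91 109 108 109 108 107 108]
 [111 112 109 109 107  81   9   9   9   9  68 106 108 108 108 108 109]
 [109 111 113 109  96  58  12   8  11   9  31  92 108 106 106 107 107]
 [110 112 111 110  87  17   9   8  11   6   7  75 107 108 106 107 107]
 [106 109 109  95  43  10   6   9   8   9  10  13  78 107 108 106 107]
 [112 110 101  62  11   9   9   9  11   9   9  10  30  81 110 108 106]
 [109 108  88  17  10   9   9   8   9  12   9  10  12  70 108 107 108]
 [108 106  90   8   7   6   9  11   9   9   9  10  10  75 107 108 108]]
```

```bash
python3 -m crank '[{"dx":0.2,"dy":0.35,"dz":0,"ax":0,"ay":0,"az":0,"grip":5},{"dx":0.2,"dy":0.35,"dz":-2,"ax":0,"ay":0,"az":0,"grip":5},{"dx":0.2,"dy":0.35,"dz":-4,"ax":0,"ay":0,"az":0,"grip":5},{"dx":0.2,"dy":0.35,"dz":-5,"ax":0,"ay":0,"az":0,"grip":5},{"dx":0.2,"dy":0.35,"dz":-5,"ax":0,"ay":0,"az":0,"grip":5}]';python3 n.py | head -3;  python3 -m crank '[{"dx":0,"dy":0,"dz":-0.2,"ax":0,"ay":0,"az":0,"grip":5},{"dx":0,"dy":0,"dz":-0.4,"ax":0,"ay":0,"az":0,"grip":5},{"dx":0,"dy":0,"dz":-0.6,"ax":0,"ay":0,"az":0,"grip":5},{"dx":0,"dy":0,"dz":-0.8,"ax":0,"ay":0,"az":0,"grip":5},{"dx":0,"dy":0,"dz":-0.8,"ax":0,"ay":0,"az":0,"grip":5}]'
```

```text
time_s: 6.05
tcp_pos: [0.5244, 0.0765, 0.078]
orientation: [0.989, -0.145, -0.0, 0.0]
wrist_force: [-0.2, 0.6, 0.1]
opening: 0.651
ring [0.5202 0.0705] tcp [0.5248 0.0765 0.0785] [ 0.5  0.6  0.2  0.3  0.4  0.  -2.  -0.5 -0.1 -0.1 -0.1 -0.  -0.1 -0.3
 -0.3 -3.1 -2.1  0.6  0.7  0.7  0.6  0.7]
35 540 (np.float64(29.0), np.float64(0.525), np.float64(0.07400000000000001))
time_s: 6.72
tcp_pos: [0.5245, 0.0766, 0.0701]
orientation: [0.989, -0.145, -0.0, 0.0]
wrist_force: [-1.0, -0.1, -0.9]
opening: 0.655
```

```bash
python3 -m crank '[{"dx":0,"dy":0,"dz":-0.1,"ax":0,"ay":0,"az":0,"grip":5},{"dx":0,"dy":0,"dz":-0.2,"ax":0,"ay":0,"az":0,"grip":5},{"dx":0,"dy":0,"dz":-0.3,"ax":0,"ay":0,"az":0,"grip":5},{"dx":0,"dy":0,"dz":-0.4,"ax":0,"ay":0,"az":0,"grip":5},{"dx":0,"dy":0,"dz":-0.4,"ax":0,"ay":0,"az":0,"grip":5}]'; python3 -m crank '[{"dx":0,"dy":0,"dz":-0.1,"ax":0,"ay":0,"az":0,"grip":5},{"dx":0,"dy":0,"dz":-0.2,"ax":0,"ay":0,"az":0,"grip":5},{"dx":0,"dy":0,"dz":-0.2,"ax":0,"ay":0,"az":0,"grip":5},{"dx":0,"dy":0,"dz":-0.2,"ax":0,"ay":0,"az":0,"grip":5},{"dx":0,"dy":0,"dz":-0.2,"ax":0,"ay":0,"az":0,"grip":5}]'
python3 - <<'E'
from h import *
s=r.get_image("side")
u,v=px(s,[.523,.073,.06]);u,v=map(int,(u,v))
f=lambda im,u,v:cv2.resize(im["frame"][v-30:v+30,u-40:u+40,::-1],None,fx=8,fy=8,interpolation=cv2.INTER_CUBIC)
cv2.imwrite("pics/p5.png",cv2.convertScaleAbs(f(s,u,v),alpha=1.8,beta=20))
print(u-40,v-30)
E
```

```text
time_s: 7.35
tcp_pos: [0.5246, 0.0766, 0.0663]
orientation: [0.989, -0.145, -0.0, -0.0]
wrist_force: [0.9, 1.0, -0.7]
opening: 0.654
time_s: 7.98
tcp_pos: [0.5248, 0.0768, 0.0649]
orientation: [0.989, -0.145, 0.0, -0.0]
wrist_force: [-4.0, 0.2, 16.9]
opening: 0.654
204 165
```

View pics/p5.png

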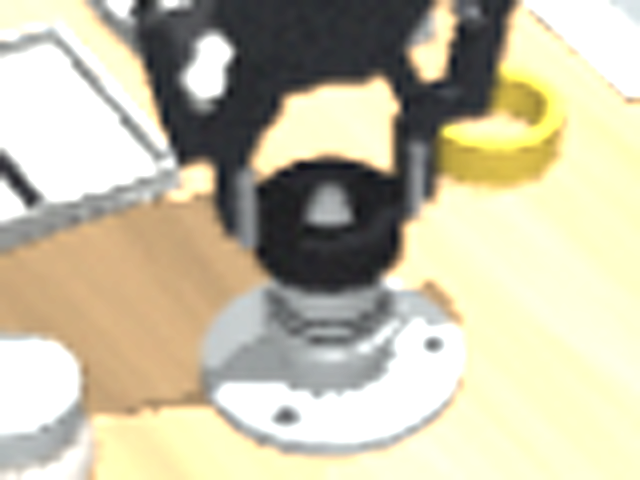

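The ring met solid support (17 N) with its underside about 60 mm up, which is the upper step. Its small bore fits closely round the nose. I relax the load and let go.

```bash
python3 -m crank '[{"dx":0,"dy":0,"dz":0.1,"ax":0,"ay":0,"az":0,"grip":5},{"dx":0,"dy":0,"dz":0.1,"ax":0,"ay":0,"az":0,"grip":6.5},{"dx":0,"dy":0,"dz":0.1,"ax":0,"ay":0,"az":0,"grip":7},{"dx":0,"dy":0,"dz":0.1,"ax":0,"ay":0,"az":0,"grip":7},{"dx":0,"dy":0,"dz":0.1,"ax":0,"ay":0,"az":0,"grip":7}]' 20; 
cat > q.py <<'E'
from h import *
import sys
s=r.get_image("side")
u,v=px(s,[.523,.073,.06]);u,v=map(int,(u,v))
f=lambda im,u,v:cv2.resize(im["frame"][v-30:v+30,u-40:u+40,::-1],None,fx=8,fy=8,interpolation=cv2.INTER_CUBIC)
a=cv2.convertScaleAbs(f(s,u,v),alpha=2.2,beta=30)
for z in(.0605,.0825):
    P=np.array([(px(s,[.5238+.029*np.cos(t),.0735+.029*np.sin(t),z])+.5-[u-40,v-30])*8-.5 for t in A]);cv2.polylines(a,[np.int32(P)],True,(0,0,255),1)
cv2.imwrite("pics/"+sys.argv[1],a)
E
python3 q.py p6.png
```

```text
time_s: 8.65
tcp_pos: [0.5246, 0.0766, 0.0652]
orientation: [0.989, -0.145, -0.0, 0.0]
wrist_force: [-0.7, -0.6, -0.3]
opening: 0.819
```

View pics/p6.png

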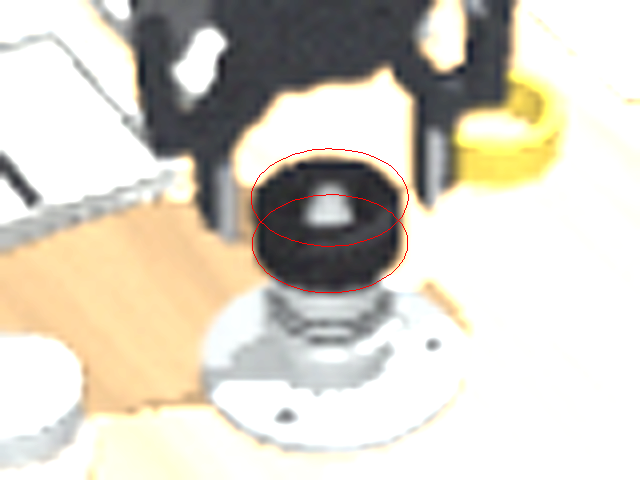

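After release the ring stands level and its outline matches the predicted one for the upper step (centre about crop (329,220)). So it goes to the one-bar tray. I regrip after a further wait, lift, and fit the tray.

```bash
python3 -m crank '[{"dx":0,"dy":0,"dz":0,"ax":0,"ay":0,"az":0,"grip":7},{"dx":0,"dy":0,"dz":0,"ax":0,"ay":0,"az":0,"grip":7},{"dx":0,"dy":0,"dz":0,"ax":0,"ay":0,"az":0,"grip":5},{"dx":0,"dy":0,"dz":0,"ax":0,"ay":0,"az":0,"grip":5},{"dx":0,"dy":0,"dz":0,"ax":0,"ay":0,"az":0,"grip":5}]' 30;  python3 -m crank '[{"dx":0,"dy":0,"dz":0.1,"ax":0,"ay":0,"az":0,"grip":5},{"dx":0,"dy":0,"dz":1,"ax":0,"ay":0,"az":0,"grip":5},{"dx":0,"dy":0,"dz":3,"ax":0,"ay":0,"az":0,"grip":5},{"dx":0,"dy":0,"dz":5,"ax":0,"ay":0,"az":0,"grip":5},{"dx":0,"dy":0,"dz":6,"ax":0,"ay":0,"az":0,"grip":5}]'
python3 - <<'E'
from h import *
for n in("top","side"):
    im=r.get_image(n);m=cv2.cvtColor(im["frame"],cv2.COLOR_RGB2HSV)
    k,c=blob(m[...,1]<75,*px(im,[.47,.277,.004]))
    def H(p):
        C,S=np.cos(p[2]),np.sin(p[2])
        return cv2.convexHull(np.float32([px(im,[p[0]+C*a-S*b,p[1]+S*a+C*b,z]) for a in(-.06,.06) for b in(-.06,.06) for z in(0,.014)]))
    def cost(p):
        q=np.zeros(k.shape,np.uint8);cv2.fillPoly(q,[np.int32(np.round(H(p)*16))],1,shift=4);return np.abs(q.astype(float)-k).sum()
    b=min((minimize(cost,[.47,.259,y],method="Nelder-Mead",options=dict(initial_simplex=[[.464,.255,y],[.476,.255,y],[.47,.265,y],[.47,.259,y+.1]])) for y in(-.1,0)),key=lambda b:b.fun)
    print(n,b.x,b.fun,k.sum())
E
python3 n.py|head -2
```

```text
time_s: 9.32
tcp_pos: [0.5247, 0.0767, 0.0656]
orientation: [0.989, -0.145, 0.0, -0.0]
wrist_force: [-2.1, 0.8, 7.1]
opening: 0.657
time_s: 9.95
tcp_pos: [0.525, 0.0767, 0.1265]
orientation: [0.989, -0.145, 0.001, -0.0]
wrist_force: [0.4, 0.4, -0.1]
opening: 0.652
top [ 0.46996296  0.2558858  -0.0566358 ] 16984.0 18729
side [ 0.47148042  0.26170164 -0.04036418] 31.0 944
ring [0.5235 0.0748] tcp [0.5247 0.0768 0.1255] [ 0.2 -0.   0.   0.   0.1 -0.  -0.   0.  -0.   0.1 -0.1 -0.1 -0.1 -0.1
 -0.1 -0.1 -0.2  0.   0.1  0.1  0.1  0.2]
```

```bash
python3 -m crank '[{"dx":-1,"dy":4,"dz":0,"ax":0,"ay":0,"az":0,"grip":5},{"dx":-2.5,"dy":9,"dz":0,"ax":0,"ay":0,"az":0,"grip":5},{"dx":-4,"dy":14,"dz":0,"ax":0,"ay":0,"az":0,"grip":5},{"dx":-5.2,"dy":18.6,"dz":0,"ax":0,"ay":0,"az":0,"grip":5},{"dx":-5.2,"dy":18.6,"dz":-1,"ax":0,"ay":0,"az":0,"grip":5}]';  python3 -m crank '[{"dx":0,"dy":0,"dz":-3,"ax":0,"ay":0,"az":0,"grip":5},{"dx":0,"dy":0,"dz":-6,"ax":0,"ay":0,"az":0,"grip":5},{"dx":0,"dy":0,"dz":-8,"ax":0,"ay":0,"az":0,"grip":5},{"dx":0,"dy":0,"dz":-9,"ax":0,"ay":0,"az":0,"grip":5},{"dx":0,"dy":0,"dz":-9.5,"ax":0,"ay":0,"az":0,"grip":5}]'
python3 - <<'E'
from h import *
s=r.get_image("side");save(s,"p7.png",(144,135,120,90),6)
E
```

```text
time_s: 10.72
tcp_pos: [0.4713, 0.2665, 0.1145]
orientation: [0.99, -0.142, -0.0, -0.0]
wrist_force: [0.1, -1.5, 0.3]
opening: 0.657
time_s: 11.35
tcp_pos: [0.4728, 0.2623, 0.0201]
orientation: [0.989, -0.145, -0.0, 0.0]
wrist_force: [0.7, 0.7, 0.3]
opening: 0.654
```

View pics/p7.png

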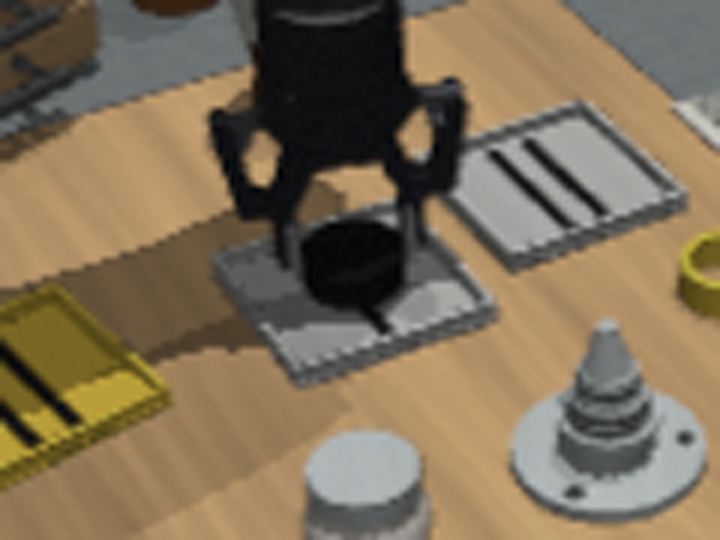

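The ring (crop (353,265)) hangs centred over the one-bar tray, with the single bar visible at (375,318). I set it down.

```bash
python3 -m crank '[{"dx":0,"dy":0,"dz":-0.4,"ax":0,"ay":0,"az":0,"grip":5},{"dx":0,"dy":0,"dz":-0.8,"ax":0,"ay":0,"az":0,"grip":5},{"dx":0,"dy":0,"dz":-1.0,"ax":0,"ay":0,"az":0,"grip":5},{"dx":0,"dy":0,"dz":-1.1,"ax":0,"ay":0,"az":0,"grip":5},{"dx":0,"dy":0,"dz":-1.1,"ax":0,"ay":0,"az":0,"grip":5}]'
```

```text
time_s: 12.02
tcp_pos: [0.4726, 0.2627, 0.0097]
orientation: [0.989, -0.145, -0.0, -0.0]
wrist_force: [-3.6, -1.4, 8.6]
opening: 0.652
```

Contact at 8.6 N. I open modestly and lift straight up.

```bash
python3 -m crank '[{"dx":0,"dy":0,"dz":0,"ax":0,"ay":0,"az":0,"grip":6.8},{"dx":0,"dy":0,"dz":0,"ax":0,"ay":0,"az":0,"grip":6.8},{"dx":0,"dy":0,"dz":0,"ax":0,"ay":0,"az":0,"grip":6.8},{"dx":0,"dy":0,"dz":0.5,"ax":0,"ay":0,"az":0,"grip":6.8},{"dx":0,"dy":0,"dz":2,"ax":0,"ay":0,"az":0,"grip":6.8}]' 20;  python3 -m crank '[{"dx":0,"dy":0,"dz":4,"ax":0,"ay":0,"az":0,"grip":6.8},{"dx":0,"dy":0,"dz":9,"ax":0,"ay":0,"az":0,"grip":6.8},{"dx":0,"dy":0,"dz":14,"ax":0,"ay":0,"az":0,"grip":6.8},{"dx":0,"dy":0,"dz":18,"ax":0,"ay":0,"az":0,"grip":6.8},{"dx":0,"dy":0,"dz":18,"ax":0,"ay":0,"az":0,"grip":6.8}]'
python3 - <<'E'
from h import *
s=r.get_image("side");save(s,"p8.png",None,1.5)
hsv=cv2.cvtColor(s["frame"],cv2.COLOR_RGB2HSV)
m,_=blob(hsv[...,2]<60,*px(s,[.472,.26,.02]));print(fitdisc(s,m,.472,.26,.029,.004,.026))
E
```

```text
time_s: 12.65
tcp_pos: [0.4724, 0.2623, 0.0296]
orientation: [0.989, -0.145, -0.0, 0.0]
wrist_force: [-0.4, -0.1, 1.0]
opening: 0.798
time_s: 13.28
tcp_pos: [0.4739, 0.2632, 0.2129]
orientation: [0.989, -0.145, 0.001, -0.002]
wrist_force: [-0.5, -0.7, -0.3]
opening: 0.796
(array([0.46984469, 0.26002437]), np.float64(27.900390625), np.float32(227.0))
```

View pics/p8.png

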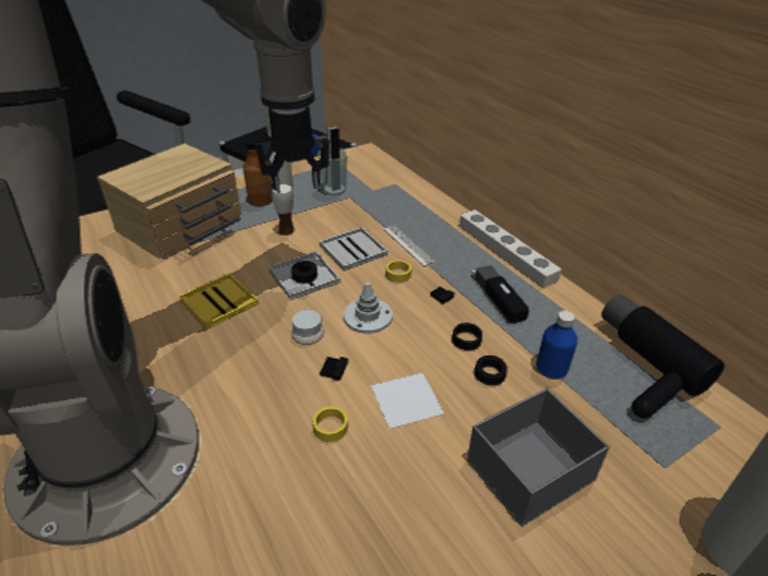

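The ring lies flat in the middle of the one-bar tray (view pixel (304,271)), fitted at (0.470, 0.260). The card is empty, everything else is where it was, and the arm is clear.

```bash
python3 -c "
from bench import r
print(r.read_state()['qd']); print(r.sign_off())"
```

```text
[ 0.01334517  0.03992685 -0.0211503   0.03123698 -0.01207997 -0.016419
  0.00951748]
the job is handed in; nothing more can be done
None
```

The card's ring stopped on the gauge's upper step, so I laid it flat in the tray with one bar and handed the job in at about 13.5 s of the 48 s allowed.

- **Gauging:** I lowered the ring while gripped. It met support (17 N) with its underside about 60 mm up. After release it sat level, and its outline matched the one predicted for the upper step.
- **Placing:** In the last side picture the ring lies flat and free in the one-bar tray. It was fitted at (0.470, 0.260), against a tray centre of about (0.471, 0.261).
- **Everything else:** By eye in that same picture, the card is empty, the other two rings and the bystanders are where they were, and the gripper is well clear.

Some measurements failed or disagreed:

- **Tray fit from above:** It failed because the arm was in the way, so the tray centre comes from the side camera, and the first top picture agrees within about 3 mm.
- **Ring fit near the gauge:** One fit made close to the gauge was spoiled by the gauge itself. I discarded it.
- **Ring and gauge positions:** The two cameras differed by about 1 to 3 mm, within what the task could bear.

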